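# Find the heavy side of a tube rotator and hold it down

## Task

The drum of the small tube rotator carries an uneven load hidden inside, and the drag of its drive keeps it wherever it is left. Take the crank handle in the fingers and wind the drum slowly through at least one full turn, feeling where it is heavy; then, handle still in hand, bring the heavy side to the very bottom and finish while holding the handle there, still, so that a counterweight can be clipped on top. Leave everything else on the bench alone.

Things in the scene. Friction and masses are not known exactly. Their poses are not given: they have to be found in the camera images.
- axle (a point): Fixed point in the air in front of the rotator's crank disc: on the drum's level axle line, 160 mm above the bench, centre of the 45 mm radius circle on which handle travels. Its y axis runs along the axle, from the drum out along the handle; z up, x level. From here the grey crank disc (radius 58 mm) has its face at y = -60 mm, the upright behind it at y = -75 mm.
- rotator: The rotator: white base 210 mm (x) by 190 mm (y), 30 mm tall, standing fast; its place and yaw vary. Origin under the base's middle, axes parallel to those of axle, which lies 158 mm off along y. Two uprights (70 mm wide in x, tops at 195 mm) stand at y = +77 and -77 mm; between them, axle 160 mm up, the closed aluminium drum, radius 83 mm over its clip bars, 120 mm long.
- handle: The crank handle: white round bar, diameter 20 mm, 85 mm long along its own y axis, level, parallel to the axle and 45 mm from it; it spins freely on its own pin. Origin on its centre line, 60 mm from the crank disc's face, 30 mm from its free end: the place to grip, from above. Crank and empty drum are balanced, so any uneven pull is that of the hidden load.
- drum (a joint): Drum angle, rad, counted on through whole turns (no stops); starts within 0.8 of 0. 0: handle above the axle; pi/2: handle level with the axle on axle's +x side; pi: below. Drag 0.38 N m (8.4 N at the handle); the load adds 0.2 to 0.3 N m (4 to 7 N) at most, as its heavy side rises level with the axle, and takes off as much as it sinks level. At a stop some of the push fades.
- rack_center (a point): Bystander: white tube rack, 70 x 200 mm, 90 mm tall with its tubes; the point is its middle, 30 mm up.
- wash_bottle: Bystander: white plastic bottle, diameter 64 mm, 160 mm tall; origin under its middle.
- beaker: Bystander: small glass beaker, diameter 60 mm, 65 mm tall; origin under its middle.
- counterweight: Bystander: steel disc with a stub, diameter 48 mm, 24 mm tall, lying near the crank; origin under its middle.
- vial: Bystander: small glass vial with black cap, diameter 28 mm, 60 mm tall, standing near the crank; origin under its middle.

How it is judged:
By the outcome, as a careful person would: the job done as asked, in the order asked, and still so for the second after the job is handed in, while the arm keeps its last pose, push and grip.
It also fails if it takes over 72 s, if anything falls off the work surface, if the arm or the gripper's body presses on something with over 40 N, if the wrist force passes 120 N, or if a joint passes its speed limit or range.

## Robot

A 7-joint arm with a two-finger parallel gripper is mounted at the origin on the work surface. World frame = base frame: x ahead of the robot, y to its left, z up, the work surface at z = 0. Lengths are in m, angles in rad, forces in N, time in s.
With the tool pointing down it reaches from about 0.35 to 0.775 m from the base axis. Payload 3.1 kg.
Tool frame: the origin (TCP) lies at the centre of the arm's flange, where the gripper is bolted on; the fingertips stand 173 mm ahead of it and the grasp point (between the pads) lies 155 mm ahead of it; z points along the fingers, y is the line along which they close (so a half turn about z gives the same grasp; the last joint's range is limited). The gripper opens to 85 mm and grips with 20 to 120 N. Pads are 22 mm wide; open, the fingers measure 114 mm over their backs; the gripper's body (76 mm by 85 mm) begins 54 mm behind the grasp point. The pads swing forward as they close: fully open they stand 13 mm farther back than shut.
Start: joints at [-1.145, 0.311, 0.014, 1.512, -0.004, 1.319, -0.027], TCP at [0.248, 0.491, 0.405] pointing down, gripper open.
Joint ranges: [-2.7, 2.7], [-0.3, 1.91], [-1.27, 1.3], [0.12, 2.57], [-1.44, 4.58], [0.2, 2.03], [-3.05, 3.05]. Speed limits (rad/s): [2.79, 2.79, 3.14, 3.14, 3.14, 3.14, 3.14].

## Interface

Orientations are given as a unit quaternion [x, y, z, w].
In Python, from bench import bot gives the robot as it stands.
- The arm moves only by the tool step_arm, never from a script. Its arguments are lists of equal length, an entry for each row: "travel": the shift along the tool's x, y, z in units of 0.2 m (1.0 is 0.2 m), a list of three; "rot": the turn, a rotation vector about the tool's x, y, z in units of pi rad (1.0 is pi rad), a list of three. A call has 1 to 20 rows; each row is the pose to reach, as a shift and turn from the pose commanded when the call began, along the tool's axes at that moment, turning the shorter way round; what a row does not reach only later rows make up. A row lasts 1/12 s, in which the tool goes at most 41.7 mm and 7.16 degrees, less where a joint would pass 70% of its speed; a pose out of reach is approached as far as the arm can. A call with a number of a shift or a turn outside -1 to 1 is refused whole. A call with a gripper value outside its range is refused whole. "fingers" is the opening, from 0 (shut) to 1 (fully open), set as the call begins (left out, the last holds). The fingers move at their own pace and stop on an object; the grip force is fixed at half the most. Time passes only in rows, so rows that repeat a pose let the fingers close. It gives the time, the measured TCP pose, the force, the opening and the grip force at its end, in the units of the state.
- bot.sense(): the state, without advancing time (a new reading comes with each control period).
- bot.snapshot(name): name is "scene" or "top" or "wrist"; returns a dict with "pixels" (420x560x3 uint8, red, green, blue), "depth" (420x560 float32, m along the optical axis (not along the pixel's ray), 0 where there is no reading), "mtx" (3x3 intrinsics, pixels), "R" (3x3) and "t" (3): a world point X has camera coordinates R X + t. Camera axes: x right, y down, z forward; pixel columns grow to the right and rows downward; lengths in m; the calibration is good to about 2 mm. The wrist camera is an equidistant fisheye: a pixel r from the principal point sees the ray r / f radians off the axis. A picture is of the moment at which its call begins.
- bot.job_done(): hands the job in; it is judged then, once.
Trained networks look in a picture, given as the dict that the camera call returned (one of the last four; its "shot" number tells which), for a name from the list of things; names that differ only in an ending like _2 or _b are one class to them, and where a whole thing is asked for, a point or a joint stands for the part that bears it (a point fixed in the world has none). Each returns a list of dicts, best first, with "confidence" (0 to 1); they miss things now and then, are a little off and sometimes report something else, mostly with a low value. They report only what shows in the picture. A call takes as long as a camera call.
- bot.search_frame(picture, target): "box" ([centre column, centre row, width, height] in pixels, round what is visible of it).
- bot.outline_of(picture, target): "region" (420x560 bool, what is visible of it) and "box" ([centre column, centre row, width, height] in pixels, round what is visible of it).
The state is a dict: "time": time; "joint_positions": joint angles; "qd": joint speeds; "tau": joint torques, N m; "ee_pos": TCP position; "ee_rot": TCP orientation; "contact_force": force on the tool from outside, world axes, zero at the start; "ft_torque": the same for the moment, N m; "gripper_width": finger opening in m; "grasp_force": force on a finger pad.
Only numpy, scipy, OpenCV 4.12 (cv2) and the standard library are available. Lean on these libraries where they do the work, as an engineer would, in place of code of your own. Each camera call takes 0.05 s, during which the arm holds its last target. There are 200 camera calls.

## Working session

There is one attempt and no reset: what is moved stays moved. The work goes in short steps, Python scripts to look and compute and a tool call to move; the robot and the scene stay as the last step left them, time stands still between calls to the robot, and variables do not carry over. Pictures are saved under pics/ and viewed, at most 10 in all, crops included, and the job is handed in when it is done.

Besides the shell and the picture viewer there is one more tool, called as a command line: name --argument value ..., lists and objects as JSON in quotes. step_arm: Moves the arm, as the interface text tells. Shifts and turns lie within -1 to 1; 1 stands for 0.2 m of shift or pi rad of turn. Its arguments: {"type":"object","properties":{"travel":{"type":"array","items":{"type":"array","items":{"type":"number"}}},"rot":{"type":"array","items":{"type":"array","items":{"type":"number"}}},"fingers":{"type":"number"}},"required":["travel","rot"]}

```bash
mkdir -p pics
cat > h.py <<'E'
import numpy as np, cv2
from bench import bot
from scipy.spatial.transform import Rotation as Ro
def cloud(s):
    d=s["depth"]; v,u=np.indices(d.shape); K=np.array(s["mtx"])
    c=np.stack([(u-K[0,2])/K[0,0]*d,(v-K[1,2])/K[1,1]*d,d],-1)
    return (c-np.array(s["t"]))@np.array(s["R"])
def save(s,n): cv2.imwrite(f"pics/{n}.png",cv2.cvtColor(s["pixels"],cv2.COLOR_RGB2BGR))
E
python3 - <<'E'
from h import *
st=bot.sense(); print(st)
for n in ("scene","top"):
    s=bot.snapshot(n); save(s,n+"0"); P=cloud(s)
    for t in ("handle","rotator","drum","counterweight","vial","wash_bottle","beaker","rack_center"):
        for o in bot.outline_of(s,t)[:2]:
            m=o["region"]&(s["depth"]>0); p=P[m]
            print(n,t,round(o["confidence"],2),np.round(o["box"]),m.sum(),np.round(np.median(p,0),3) if m.any() else "",np.round(np.percentile(p,[3,97],axis=0),3).tolist() if m.any() else "")
E
```

```text
{'time': 0.0, 'joint_positions': array([-1.14468041,  0.31176062,  0.01399732,  1.51309756, -0.00442837,
        1.31917856, -0.02719108]), 'qd': array([-0.00096625, -0.00021364,  0.00034875,  0.00049521, -0.00027078,
       -0.00110024,  0.001544  ]), 'tau': array([-7.09034930e-05, -3.79912555e+01,  1.45961274e-01, -2.30587649e+01,
        1.21788145e-02,  1.36716716e-02,  2.17010000e-05]), 'ee_pos': array([0.24784197, 0.49063034, 0.40358503]), 'ee_rot': array([ 2.31744969e-01,  9.72775829e-01, -1.18159312e-03, -2.44127119e-04]), 'contact_force': array([-0.29771695, -0.74421395,  1.05555372]), 'ft_torque': array([-0.02452109, -0.04200364, -0.00028171]), 'grasp_force': 0.0, 'gripper_width': 0.08548600796224486}
scene handle 0.61 [314. 184.  42.  29.] 452 [ 0.578 -0.045  0.211] [[0.546, -0.084, 0.158], [0.585, 0.004, 0.215]]
scene rotator 0.81 [357. 196. 126. 140.] 11028 [0.614 0.054 0.168] [[0.517, -0.019, 0.02], [0.678, 0.174, 0.24]]
scene drum 0.88 [356. 172. 131.  94.] 7191 [0.607 0.052 0.205] [[0.521, -0.048, 0.113], [0.655, 0.159, 0.241]]
scene counterweight 0.59 [292. 277.  24.
[... 1223 characters left out ...]
0.095, 0.024]]
top vial 0.68 [209. 174. 138.  84.] 6941 [0.564 0.087 0.222] [[0.498, -0.047, 0.139], [0.64, 0.158, 0.241]]
top vial 0.55 [291. 204.  12.  17.] 164 [ 0.543 -0.105  0.059] [[0.534, -0.116, 0.005], [0.561, -0.093, 0.063]]
top wash_bottle 0.64 [410. 284.  45.  32.] 1100 [ 0.38  -0.356  0.109] [[0.353, -0.383, 0.019], [0.408, -0.339, 0.162]]
top beaker 0.89 [339. 280.  28.  28.] 631 [ 0.381 -0.224  0.015] [[0.355, -0.244, 0.002], [0.406, -0.191, 0.067]]
top beaker 0.34 [295. 177.  19.  19.] 327 [ 0.62  -0.116  0.013] [[0.6, -0.137, 0.002], [0.643, -0.097, 0.024]]
top rack_center 0.98 [402. 201.  95.  39.] 3206 [ 0.559 -0.353  0.053] [[0.531, -0.454, 0.003], [0.598, -0.262, 0.092]]
```

View pics/scene0.png

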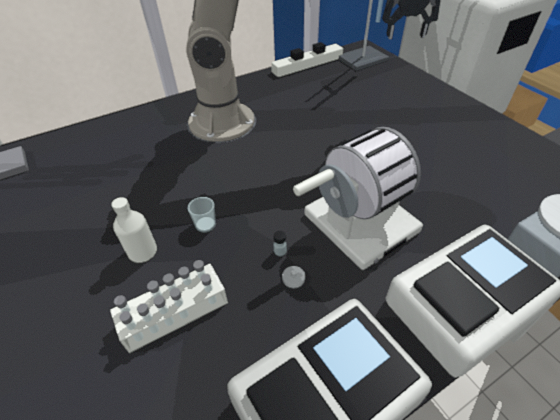

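Run:
```python
from h import *
s=bot.snapshot("top"); P=cloud(s); K=s["mtx"]
m=bot.outline_of(s,"handle")[0]["region"]&(P[...,2]>.2)
p=P[m]; 
print("fitline top", cv2.fitLine(p[:,:2].astype(np.float32),cv2.DIST_HUBER,0,.01,.01).ravel(), p.min(0),p.max(0))
# height top z along handle, max z by slice
for y in np.arange(-.085,.01,.015):
    q=p[abs(p[:,1]-y)<.007]
    if len(q): print(round(y,3), np.round([q[:,0].min(),q[:,0].max(),q[:,2].max(),np.median(q[:,2])],4))
# upright / base geometry : base top z~.03, upright top z~.195, min area rect
for lo,hi in ((.02,.04),(.185,.2),(.2,.26)):
    a=P[...,2]; r=(a>lo)&(a<hi)&(P[...,0]>.42)&(P[...,0]<.75)&(P[...,1]>-.06)&(P[...,1]<.25)
    print(lo,r.sum(),cv2.minAreaRect(P[r][:,:2].astype(np.float32)))
s2=bot.snapshot("scene"); Q=cloud(s2)
a=np.concatenate([P.reshape(-1,3),Q.reshape(-1,3)])
r=(a[:,2]>.02)&(a[:,2]<.035)&(a[:,0]>.42)&(a[:,0]<.75)&(a[:,1]>-.06)&(a[:,1]<.25)
print("base both",cv2.minAreaRect(a[r][:,:2].astype(np.float32)))
# crank disc face seen in scene
save(s,"top1")
```

```text
fitline top [ 0.10168158 -0.994817    0.5709846  -0.03766707] [ 0.37002839 -0.08266678  0.2027984 ] [0.5852234  0.00135408 0.9420522 ]
-0.085 [0.37   0.5818 0.9421 0.2116]
-0.07 [0.5659 0.5852 0.2163 0.2109]
-0.055 [0.5643 0.5816 0.216  0.2117]
-0.04 [0.563  0.5814 0.2151 0.2112]
-0.025 [0.5621 0.5815 0.2145 0.211 ]
-0.01 [0.5608 0.5814 0.2145 0.2115]
0.005 [0.5629 0.5756 0.2154 0.2119]
0.02 2171 ((0.5775201320648193, 0.10450857877731323), (0.214386984705925, 0.18781740963459015), 4.430071830749512)
0.185 1068 ((0.5791459083557129, 0.07248155772686005), (0.15532994270324707, 0.23196455836296082), 4.817876815795898)
0.2 5214 ((0.5780152678489685, 0.0525185763835907), (0.13816972076892853, 0.22469575703144073), 3.8637466430664062)
base both ((0.5777953863143921, 0.10259252041578293), (0.21455958485603333, 0.19152049720287323), 4.371830940246582)
```

View pics/top0.png

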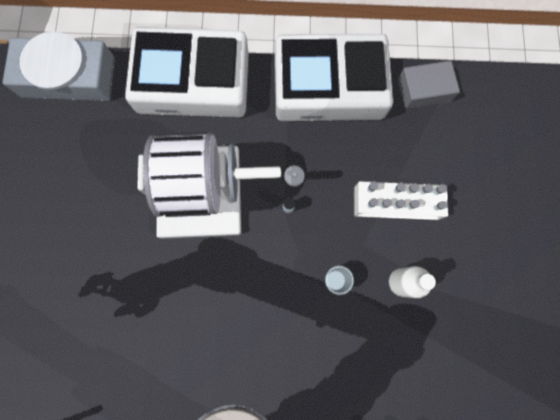

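The top view shows the rotator with its handle at about px (258,174) pointing right, which is world −y. The counterweight is at (297,175), just past the handle's end, with the vial at (290,206). The scene view agrees, with the handle at (314,184). Next I'll plan the grasp.

```bash
cat >> h.py <<'E'
yaw=np.radians(4.7); o=np.array([np.sin(yaw),-np.cos(yaw),0]); ax=np.array([-np.cos(yaw),-np.sin(yaw),0])
axle=np.array([.578,.1026,.160])+.158*o
def hpos(th,r=.045): return axle+r*(np.sin(th)*ax+np.cos(th)*np.array([0,0,1]))
E
python3 - <<'E'
from h import *
st=bot.sense(); R=Ro.from_quat(st["ee_rot"]); M=R.as_matrix()
print(np.round(M,3),axle)
z=np.array([0,0,-1.]); best=None
for sg in (1,-1):
    y=ax*sg; T=np.column_stack([np.cross(y,z),y,z]); d=(R.inv()*Ro.from_matrix(T)).as_rotvec()
    print(sg,np.degrees(d),d/np.pi)
for p in ([*hpos(.41)[:2],.52],[*hpos(.41)[:2],.356],[.248,.491,.52]):
    print(np.round(p,4),np.round(M.T@(np.array(p)-st["ee_pos"])/.2,4))
E
```

```text
[[-0.893  0.451  0.   ]
 [ 0.451  0.893  0.   ]
 [ 0.     0.    -1.   ]] [ 0.59094628 -0.05486871  0.16      ]
1 [ 2.29960135e-03  3.02627776e-03 -1.21500904e+02] [ 1.27755631e-05  1.68126542e-05 -6.75005024e-01]
-1 [ 2.60182195e-03 -1.97706680e-03  5.84990957e+01] [ 1.44545664e-05 -1.09837044e-05  3.24994976e-01]
[ 0.5731 -0.0563  0.52  ] [-2.6845 -1.7095 -0.5765]
[ 0.5731 -0.0563  0.356 ] [-2.6845 -1.7095  0.2435]
[0.248 0.491 0.52 ] [ 2.000e-04  4.000e-04 -5.764e-01]
```

step_arm --travel '[[0,0,-0.2],[0,0,-0.4],[0,0,-0.58],[-0.15,-0.1,-0.58],[-0.3,-0.19,-0.58],[-0.45,-0.29,-0.58],[-0.6,-0.38,-0.58],[-0.75,-0.48,-0.58],[-0.9,-0.57,-0.58],[-0.96,-0.61,-0.58]]' --rot '[[0,0,0],[0,0,0.03],[0,0,0.065],[0,0,0.1],[0,0,0.135],[0,0,0.17],[0,0,0.205],[0,0,0.24],[0,0,0.28],[0,0,0.325]]' --fingers 1

```text
time: 1.88
ee_pos: [0.3674, 0.2901, 0.5214]
ee_rot: [0.677, 0.736, 0.0, 0.002]
contact_force: [1.1, -0.0, -0.5]
gripper_width: 0.0854
grasp_force: 0.0
```

Run:
```python
from h import *
st=bot.sense(); M=Ro.from_quat(st["ee_rot"]).as_matrix()
print(st["time"],st["ee_pos"],st["joint_positions"]);print(np.round(M,3))
print(M.T@(np.array([*hpos(.41)[:2],.52])-st["ee_pos"])/.2)
```

```text
1.8833 [0.36735073 0.29010544 0.52135753] [-0.95271521  0.10107946  0.27640734  1.4919523  -0.02445525  1.55131627
 -0.59297976]
[[-0.084  0.996  0.003]
 [ 0.996  0.084 -0.002]
 [-0.002  0.003 -1.   ]]
[-1.81258629  0.87920628  0.01264898]
```

step_arm --travel '[[-0.16,0.08,0],[-0.32,0.16,0],[-0.48,0.23,0],[-0.64,0.31,0],[-0.8,0.39,0],[-0.95,0.46,0]]' --rot '[[0,0,0],[0,0,0],[0,0,0],[0,0,0],[0,0,0],[0,0,0]]'

```text
time: 2.38
ee_pos: [0.4754, 0.1134, 0.521]
ee_rot: [0.671, 0.741, 0.0, 0.0]
contact_force: [0.0, -0.0, 0.4]
gripper_width: 0.0855
grasp_force: 0.0
```

step_arm --travel '[[-0.16,0.08,0],[-0.32,0.16,0],[-0.48,0.23,0],[-0.64,0.31,0],[-0.76,0.37,0],[-0.83,0.4,0],[-0.86,0.42,0],[-0.86,0.42,0],[-0.86,0.42,0]]' --rot '[[0,0,0],[0,0,0],[0,0,0],[0,0,0],[0,0,0],[0,0,0],[0,0,0],[0,0,0],[0,0,0]]'

```text
time: 3.13
ee_pos: [0.5753, -0.0464, 0.5205]
ee_rot: [0.671, 0.742, 0.0, -0.001]
contact_force: [0.1, 0.4, 0.8]
gripper_width: 0.0851
grasp_force: 0.0
```

Run:
```python
from h import *
st=bot.sense(); M=Ro.from_quat(st["ee_rot"]).as_matrix()
print(st["time"],st["ee_pos"],st["joint_positions"]);print(np.round(M,3))
print(M.T@(np.array([*hpos(.41)[:2],.356])-st["ee_pos"])/.2)
s=bot.snapshot("wrist"); save(s,"wrist0")
K=np.array(s["mtx"])
def proj(X):
    c=np.array(s["R"])@X+np.array(s["t"]); r=np.hypot(c[0],c[1]); a=np.arctan2(r,c[2])
    return np.round([K[0,2]+K[0,0]*a*c[0]/r,K[1,2]+K[1,1]*a*c[1]/r])
print("handle ends predicted",proj(hpos(.41)+.03*o),proj(hpos(.41)-.05*o), "grasp pt",proj(st["ee_pos"]+.155*M[:,2]))
for o_ in bot.search_frame(s,"handle")[:2]: print(o_)
```

```text
3.1333 [ 0.57530588 -0.04640197  0.5205353 ] [-0.32992036  0.37148357  0.5800412   1.20429217 -0.20156388  1.6220924
  0.30800774]
[[-0.1    0.995 -0.001]
 [ 0.995  0.1    0.001]
 [ 0.001 -0.    -1.   ]]
[-0.04932407 -0.015701    0.82262425]
handle ends predicted [273. 238.] [274. 154.] grasp pt [276. 296.]
{'box': [276.6, 189.6, 21.1, 93.1], 'confidence': 0.92}
```

View pics/wrist0.png

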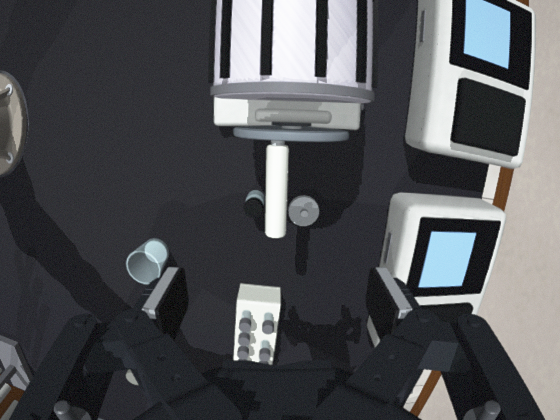

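The wrist view shows the handle at px (276,190). That is within 3 mm of the prediction, with open space on both sides for the fingers. Descending and gripping.

step_arm --travel '[[-0.045,-0.01,0.12],[-0.045,-0.01,0.24],[-0.045,-0.01,0.36],[-0.045,-0.01,0.48],[-0.045,-0.01,0.6],[-0.045,-0.01,0.7],[-0.045,-0.01,0.78],[-0.045,-0.01,0.82],[-0.045,-0.01,0.82],[-0.045,-0.01,0.82]]' --rot '[[0,0,0],[0,0,0],[0,0,0],[0,0,0],[0,0,0],[0,0,0],[0,0,0],[0,0,0],[0,0,0],[0,0,0]]'

```text
time: 4.07
ee_pos: [0.5743, -0.0555, 0.3573]
ee_rot: [0.671, 0.742, 0.0, 0.0]
contact_force: [0.7, -0.8, 0.6]
gripper_width: 0.0852
grasp_force: 0.0
```

step_arm --travel '[[0,0,0],[0,0,0],[0,0,0],[0,0,0],[0,0,0],[0,0,0],[0,0,0],[0,0,0],[0,0,0],[0,0,0],[0,0,0],[0,0,0]]' --rot '[[0,0,0],[0,0,0],[0,0,0],[0,0,0],[0,0,0],[0,0,0],[0,0,0],[0,0,0],[0,0,0],[0,0,0],[0,0,0],[0,0,0]]' --fingers 0

```text
time: 5.07
ee_pos: [0.5746, -0.0565, 0.3571]
ee_rot: [0.671, 0.741, 0.0, 0.001]
contact_force: [3.2, -0.2, 2.6]
gripper_width: 0.0181
grasp_force: 58.5
```

Run:
```python
from h import *
st=bot.sense(); M=Ro.from_quat(st["ee_rot"]).as_matrix()
print(st["time"],st["ee_pos"],st["contact_force"],st["gripper_width"],st["grasp_force"],st["ft_torque"]);print(np.round(M,3))
g=st["ee_pos"]+.155*M[:,2]; d=g-axle; print(g,d@ax,d@o,d[2],np.hypot(d@ax,d[2]),np.arctan2(d@ax,d[2]))
s=bot.snapshot("scene"); save(s,"scene1"); cv2.imwrite("pics/scene1c.png",cv2.resize(cv2.cvtColor(s["pixels"],cv2.COLOR_RGB2BGR)[90:300,230:450],None,fx=2.7,fy=2.7))
```

```text
5.0667 [ 0.57455885 -0.05652763  0.35714904] [ 3.22518629 -0.1783511   2.58764647] 0.018061858554584295 58.532835245132446 [ 0.02958266 -0.42708616 -0.25850933]
[[-0.099  0.995  0.002]
 [ 0.995  0.099 -0.   ]
 [-0.     0.002 -1.   ]]
[ 0.5748041  -0.05654263  0.20214923] 0.016225060444082035 0.0003456311106859594 0.04214923032000417 0.045164258025377484 0.3674593910873875
```

View pics/scene1c.png

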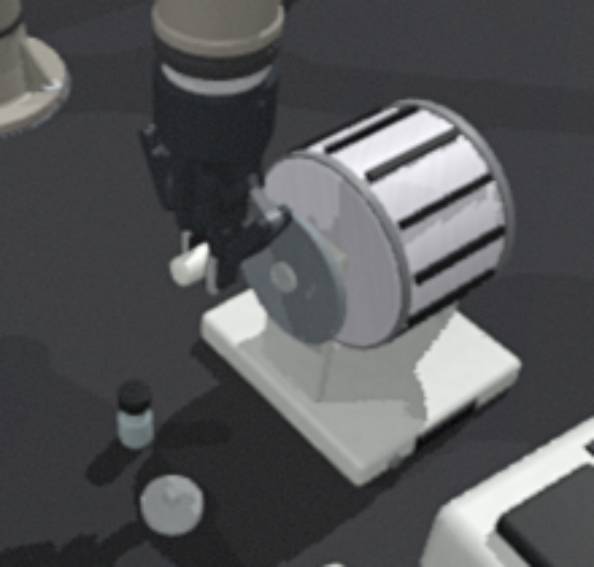

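```bash
cat > gen.py <<'E'
from h import *
def gen(t0,step,n,rows=5,c=None):
    f=lambda t:np.array([-.225*np.sin(np.radians(t)),-.225*np.cos(np.radians(t))])
    c=f(t0) if c is None else c
    for k in range(n):
        r=[np.round(f(t0+step*(rows*k+i+1))-c,3) for i in range(rows)]
        print(t0+step*rows*k,str([[0,float(a),float(b)] for a,b in r]).replace(" ",""))
        c=c+r[-1]
E
python3 -c "
from gen import *
gen(21,3,26)"
```

```text
21 [[0,-0.011,0.005],[0,-0.022,0.01],[0,-0.032,0.015],[0,-0.042,0.021],[0,-0.052,0.028]]
36 [[0,-0.009,0.007],[0,-0.018,0.015],[0,-0.026,0.023],[0,-0.035,0.032],[0,-0.042,0.04]]
51 [[0,-0.007,0.01],[0,-0.014,0.02],[0,-0.02,0.03],[0,-0.026,0.04],[0,-0.031,0.051]]
66 [[0,-0.004,0.01],[0,-0.008,0.022],[0,-0.012,0.033],[0,-0.014,0.044],[0,-0.017,0.056]]
81 [[0,-0.001,0.012],[0,-0.002,0.023],[0,-0.002,0.035],[0,-0.002,0.047],[0,-0.001,0.059]]
96 [[0,0.001,0.011],[0,0.004,0.023],[0,0.006,0.034],[0,0.01,0.046],[0,0.014,0.057]]
111 [[0,0.004,0.011],[0,0.009,0.021],[0,0.015,0.032],[0,0.021,0.042],[0,0.028,0.051]]
126 [[0,0.007,0.01],[0,0.014,0.019],[0,0.023,0.027],[0,0.031,0.035],[0,0.04,0.043]]
141 [[0,0.009,0.007],[0,0.019,0.014],[0,0.029,0.02],[0,0.039,0.026],[0,0.05,0.031]]
156 [[0,0.011,0.004],[0,0.022,0.008],[0,0.033,0.011],[0,0.045,0.014],[0,0.056,0.016]]
171 [[0,0.012,0.002],[0,0.024,0.003],[0,0.036,0.003],[0,0.047,0.003],[0,0.059,0.002]]
186 [[0,0.012,-0.002],[0,0.023,-0.004],[0,0.035,-0.007],[0,0.046,-0.01],[0,0.057,-0.014]]
201 [[0,0.011,-0.004],[0,0.022,-0.009],[0,0.032,-0.015],[0
[... 531 characters left out ...]
0.016,-0.031],[0,-0.022,-0.041],[0,-0.028,-0.051]]
306 [[0,-0.008,-0.01],[0,-0.015,-0.018],[0,-0.023,-0.027],[0,-0.032,-0.035],[0,-0.041,-0.043]]
321 [[0,-0.009,-0.007],[0,-0.019,-0.014],[0,-0.029,-0.02],[0,-0.039,-0.025],[0,-0.05,-0.03]]
336 [[0,-0.011,-0.005],[0,-0.022,-0.009],[0,-0.033,-0.012],[0,-0.045,-0.015],[0,-0.056,-0.017]]
351 [[0,-0.012,-0.002],[0,-0.024,-0.003],[0,-0.035,-0.003],[0,-0.047,-0.003],[0,-0.059,-0.002]]
366 [[0,-0.012,0.002],[0,-0.023,0.004],[0,-0.035,0.007],[0,-0.046,0.01],[0,-0.057,0.014]]
381 [[0,-0.011,0.005],[0,-0.022,0.01],[0,-0.032,0.015],[0,-0.042,0.021],[0,-0.052,0.028]]
396 [[0,-0.009,0.007],[0,-0.018,0.015],[0,-0.026,0.023],[0,-0.035,0.032],[0,-0.042,0.04]]
```

step_arm --travel '[[0,-0.011,0.005],[0,-0.022,0.01],[0,-0.032,0.015],[0,-0.042,0.021],[0,-0.052,0.028]]' --rot '[[0,0,0],[0,0,0],[0,0,0],[0,0,0],[0,0,0]]'

```text
time: 5.53
ee_pos: [0.563, -0.0576, 0.3509]
ee_rot: [0.671, 0.741, -0.001, -0.001]
contact_force: [-1.3, 0.9, 3.3]
gripper_width: 0.0183
grasp_force: 58.8
```

step_arm --travel '[[0,-0.009,0.007],[0,-0.018,0.015],[0,-0.026,0.023],[0,-0.035,0.032],[0,-0.042,0.04]]' --rot '[[0,0,0],[0,0,0],[0,0,0],[0,0,0],[0,0,0]]'

```text
time: 5.95
ee_pos: [0.5544, -0.0583, 0.3423]
ee_rot: [0.671, 0.741, -0.001, -0.002]
contact_force: [-1.9, 0.6, 5.6]
gripper_width: 0.0182
grasp_force: 58.8
```

step_arm --travel '[[0,-0.007,0.01],[0,-0.014,0.02],[0,-0.02,0.03],[0,-0.026,0.04],[0,-0.031,0.051]]' --rot '[[0,0,0],[0,0,0],[0,0,0],[0,0,0],[0,0,0]]'

```text
time: 6.37
ee_pos: [0.5483, -0.0587, 0.3321]
ee_rot: [0.671, 0.741, -0.001, -0.002]
contact_force: [-4.7, 1.8, 4.1]
gripper_width: 0.0181
grasp_force: 58.9
```

step_arm --travel '[[0,-0.004,0.01],[0,-0.008,0.022],[0,-0.012,0.033],[0,-0.014,0.044],[0,-0.017,0.056]]' --rot '[[0,0,0],[0,0,0],[0,0,0],[0,0,0],[0,0,0]]'

```text
time: 6.78
ee_pos: [0.5451, -0.059, 0.3207]
ee_rot: [0.671, 0.741, -0.001, -0.001]
contact_force: [-4.7, 1.7, 4.5]
gripper_width: 0.0182
grasp_force: 58.8
```

step_arm --travel '[[0,-0.001,0.012],[0,-0.002,0.023],[0,-0.002,0.035],[0,-0.002,0.047],[0,-0.001,0.059]]' --rot '[[0,0,0],[0,0,0],[0,0,0],[0,0,0],[0,0,0]]'

```text
time: 7.2
ee_pos: [0.5449, -0.059, 0.3089]
ee_rot: [0.671, 0.741, -0.001, -0.001]
contact_force: [-4.3, 2.6, 4.0]
gripper_width: 0.0182
grasp_force: 58.8
```

step_arm --travel '[[0,0.001,0.011],[0,0.004,0.023],[0,0.006,0.034],[0,0.01,0.046],[0,0.014,0.057]]' --rot '[[0,0,0],[0,0,0],[0,0,0],[0,0,0],[0,0,0]]'

```text
time: 7.62
ee_pos: [0.5478, -0.0587, 0.2976]
ee_rot: [0.671, 0.741, -0.001, -0.001]
contact_force: [-4.9, 2.3, 3.5]
gripper_width: 0.0183
grasp_force: 58.8
```

step_arm --travel '[[0,0.004,0.011],[0,0.009,0.021],[0,0.015,0.032],[0,0.021,0.042],[0,0.028,0.051]]' --rot '[[0,0,0],[0,0,0],[0,0,0],[0,0,0],[0,0,0]]'

```text
time: 8.03
ee_pos: [0.5534, -0.0583, 0.2876]
ee_rot: [0.671, 0.741, -0.001, -0.001]
contact_force: [-6.0, 2.2, 4.0]
gripper_width: 0.0181
grasp_force: 58.9
```

step_arm --travel '[[0,0.007,0.01],[0,0.014,0.019],[0,0.023,0.027],[0,0.031,0.035],[0,0.04,0.043]]' --rot '[[0,0,0],[0,0,0],[0,0,0],[0,0,0],[0,0,0]]'

```text
time: 8.45
ee_pos: [0.5613, -0.0577, 0.2793]
ee_rot: [0.671, 0.741, -0.001, -0.001]
contact_force: [-6.6, 2.1, 6.3]
gripper_width: 0.0186
grasp_force: 59.0
```

step_arm --travel '[[0,0.009,0.007],[0,0.019,0.014],[0,0.029,0.02],[0,0.039,0.026],[0,0.05,0.031]]' --rot '[[0,0,0],[0,0,0],[0,0,0],[0,0,0],[0,0,0]]'

```text
time: 8.87
ee_pos: [0.571, -0.0569, 0.2734]
ee_rot: [0.671, 0.741, -0.001, -0.001]
contact_force: [-7.6, 1.3, 7.9]
gripper_width: 0.0183
grasp_force: 59.2
```

step_arm --travel '[[0,0.011,0.004],[0,0.022,0.008],[0,0.033,0.011],[0,0.045,0.014],[0,0.056,0.016]]' --rot '[[0,0,0],[0,0,0],[0,0,0],[0,0,0],[0,0,0]]'

```text
time: 9.28
ee_pos: [0.5815, -0.0562, 0.2702]
ee_rot: [0.671, 0.741, -0.002, -0.002]
contact_force: [-9.9, 1.4, 9.6]
gripper_width: 0.0184
grasp_force: 59.4
```

step_arm --travel '[[0,0.012,0.002],[0,0.024,0.003],[0,0.036,0.003],[0,0.047,0.003],[0,0.059,0.002]]' --rot '[[0,0,0],[0,0,0],[0,0,0],[0,0,0],[0,0,0]]'

```text
time: 9.7
ee_pos: [0.5919, -0.0554, 0.2693]
ee_rot: [0.672, 0.741, -0.003, -0.004]
contact_force: [-13.8, 1.1, 10.9]
gripper_width: 0.0179
grasp_force: 59.6
```

step_arm --travel '[[0,0.012,-0.002],[0,0.023,-0.004],[0,0.035,-0.007],[0,0.046,-0.01],[0,0.057,-0.014]]' --rot '[[0,0,0],[0,0,0],[0,0,0],[0,0,0],[0,0,0]]'

```text
time: 10.12
ee_pos: [0.6016, -0.0547, 0.2704]
ee_rot: [0.672, 0.741, -0.006, -0.006]
contact_force: [-15.7, -0.0, 6.0]
gripper_width: 0.0185
grasp_force: 59.2
```

step_arm --travel '[[0,0.011,-0.004],[0,0.022,-0.009],[0,0.032,-0.015],[0,0.042,-0.021],[0,0.052,-0.028]]' --rot '[[0,0,0],[0,0,0],[0,0,0],[0,0,0],[0,0,0]]'

```text
time: 10.53
ee_pos: [0.6107, -0.0539, 0.2734]
ee_rot: [0.672, 0.74, -0.008, -0.008]
contact_force: [-14.6, -0.9, -2.9]
gripper_width: 0.0183
grasp_force: 58.5
```

step_arm --travel '[[0,0.009,-0.007],[0,0.018,-0.015],[0,0.027,-0.023],[0,0.035,-0.031],[0,0.042,-0.04]]' --rot '[[0,0,0],[0,0,0],[0,0,0],[0,0,0],[0,0,0]]'

```text
time: 10.95
ee_pos: [0.6197, -0.053, 0.2789]
ee_rot: [0.672, 0.74, -0.008, -0.007]
contact_force: [-9.5, -1.9, -13.6]
gripper_width: 0.0182
grasp_force: 58.7
```

step_arm --travel '[[0,0.008,-0.01],[0,0.014,-0.019],[0,0.02,-0.029],[0,0.026,-0.04],[0,0.031,-0.05]]' --rot '[[0,0,0],[0,0,0],[0,0,0],[0,0,0],[0,0,0]]'

```text
time: 11.37
ee_pos: [0.6282, -0.0522, 0.2893]
ee_rot: [0.672, 0.741, -0.006, -0.004]
contact_force: [-3.6, -3.8, -17.4]
gripper_width: 0.0183
grasp_force: 58.9
```

step_arm --travel '[[0,0.005,-0.011],[0,0.009,-0.022],[0,0.012,-0.034],[0,0.015,-0.045],[0,0.017,-0.057]]' --rot '[[0,0,0],[0,0,0],[0,0,0],[0,0,0],[0,0,0]]'

```text
time: 11.78
ee_pos: [0.6337, -0.0517, 0.3062]
ee_rot: [0.672, 0.741, -0.002, -0.001]
contact_force: [-4.1, -2.8, -14.3]
gripper_width: 0.0181
grasp_force: 59.1
```

step_arm --travel '[[0,0.001,-0.011],[0,0.002,-0.023],[0,0.003,-0.035],[0,0.002,-0.047],[0,0.001,-0.058]]' --rot '[[0,0,0],[0,0,0],[0,0,0],[0,0,0],[0,0,0]]'

```text
time: 12.2
ee_pos: [0.6341, -0.0517, 0.3183]
ee_rot: [0.672, 0.741, -0.002, -0.0]
contact_force: [-3.8, -3.7, -13.2]
gripper_width: 0.0181
grasp_force: 59.1
```

step_arm --travel '[[0,-0.001,-0.012],[0,-0.003,-0.024],[0,-0.006,-0.035],[0,-0.009,-0.046],[0,-0.013,-0.058]]' --rot '[[0,0,0],[0,0,0],[0,0,0],[0,0,0],[0,0,0]]'

```text
time: 12.62
ee_pos: [0.6316, -0.0519, 0.33]
ee_rot: [0.672, 0.741, -0.001, -0.0]
contact_force: [-3.3, -4.1, -15.0]
gripper_width: 0.0185
grasp_force: 59.1
```

step_arm --travel '[[0,-0.005,-0.01],[0,-0.01,-0.021],[0,-0.016,-0.031],[0,-0.022,-0.041],[0,-0.028,-0.051]]' --rot '[[0,0,0],[0,0,0],[0,0,0],[0,0,0],[0,0,0]]'

```text
time: 13.03
ee_pos: [0.6261, -0.0523, 0.3404]
ee_rot: [0.672, 0.741, -0.001, 0.0]
contact_force: [-4.5, -3.0, -15.3]
gripper_width: 0.0184
grasp_force: 59.0
```

step_arm --travel '[[0,-0.008,-0.01],[0,-0.015,-0.018],[0,-0.023,-0.027],[0,-0.032,-0.035],[0,-0.041,-0.043]]' --rot '[[0,0,0],[0,0,0],[0,0,0],[0,0,0],[0,0,0]]'

```text
time: 13.45
ee_pos: [0.6181, -0.0529, 0.3491]
ee_rot: [0.672, 0.741, -0.001, 0.0]
contact_force: [-1.6, -5.0, -16.8]
gripper_width: 0.018
grasp_force: 58.8
```

step_arm --travel '[[0,-0.009,-0.007],[0,-0.019,-0.014],[0,-0.029,-0.02],[0,-0.039,-0.025],[0,-0.05,-0.03]]' --rot '[[0,0,0],[0,0,0],[0,0,0],[0,0,0],[0,0,0]]'

```text
time: 13.87
ee_pos: [0.6084, -0.0537, 0.3553]
ee_rot: [0.671, 0.741, -0.0, 0.001]
contact_force: [-0.7, -5.1, -18.6]
gripper_width: 0.018
grasp_force: 58.9
```

step_arm --travel '[[0,-0.011,-0.005],[0,-0.022,-0.009],[0,-0.033,-0.012],[0,-0.045,-0.015],[0,-0.056,-0.017]]' --rot '[[0,0,0],[0,0,0],[0,0,0],[0,0,0],[0,0,0]]'

```text
time: 14.28
ee_pos: [0.5978, -0.0545, 0.3589]
ee_rot: [0.671, 0.741, 0.001, 0.001]
contact_force: [1.8, -5.6, -20.4]
gripper_width: 0.0182
grasp_force: 58.9
```

step_arm --travel '[[0,-0.012,-0.002],[0,-0.024,-0.003],[0,-0.035,-0.003],[0,-0.047,-0.003],[0,-0.059,-0.002]]' --rot '[[0,0,0],[0,0,0],[0,0,0],[0,0,0],[0,0,0]]'

```text
time: 14.7
ee_pos: [0.5871, -0.0553, 0.3598]
ee_rot: [0.671, 0.741, 0.002, 0.003]
contact_force: [4.9, -4.8, -21.2]
gripper_width: 0.0184
grasp_force: 59.0
```

step_arm --travel '[[0,-0.012,0.002],[0,-0.023,0.004],[0,-0.035,0.007],[0,-0.046,0.01],[0,-0.057,0.014]]' --rot '[[0,0,0],[0,0,0],[0,0,0],[0,0,0],[0,0,0]]'

```text
time: 15.12
ee_pos: [0.5772, -0.056, 0.3587]
ee_rot: [0.671, 0.742, 0.004, 0.005]
contact_force: [6.1, -4.2, -18.1]
gripper_width: 0.0184
grasp_force: 59.4
```

step_arm --travel '[[0,-0.011,0.005],[0,-0.022,0.01],[0,-0.032,0.015],[0,-0.042,0.021],[0,-0.052,0.028]]' --rot '[[0,0,0],[0,0,0],[0,0,0],[0,0,0],[0,0,0]]'

```text
time: 15.53
ee_pos: [0.5681, -0.0568, 0.3559]
ee_rot: [0.671, 0.742, 0.006, 0.007]
contact_force: [7.1, -2.4, -8.5]
gripper_width: 0.0182
grasp_force: 60.3
```

step_arm --travel '[[0,-0.009,0.007],[0,-0.018,0.015],[0,-0.026,0.023],[0,-0.035,0.032],[0,-0.042,0.04]]' --rot '[[0,0,0],[0,0,0],[0,0,0],[0,0,0],[0,0,0]]'

```text
time: 15.95
ee_pos: [0.5568, -0.058, 0.347]
ee_rot: [0.671, 0.742, 0.003, 0.002]
contact_force: [-0.9, -0.5, 4.1]
gripper_width: 0.0181
grasp_force: 61.4
```

```bash
cat > fit.py <<'E'
from h import *
from scipy.optimize import least_squares
D=np.array([[float(x) for x in l.split()] for l in open("data.txt")])
# x y z qx qy qz qw fx fy fz [dir]
G=D[:,:3]+.155*np.array([Ro.from_quat(q/np.linalg.norm(q)).as_matrix()[:,2] for q in D[:,3:7]])
a=G@ax; z=G[:,2]; F=np.c_[D[:,7:10]@ax,D[:,9]]
c=least_squares(lambda p:np.hypot(a-p[0],z-p[1])-p[2],[axle@ax,.16,.045],loss="soft_l1",f_scale=.0005)
print("circle d",c.x-[axle@ax,.16,.045],"res mm",np.round(c.fun*1e3,1))
a0,z0=c.x[:2]; th=np.arctan2(a-a0,z-z0)
ft=-(F[:,0]*np.cos(th)-F[:,1]*np.sin(th)); fr=F[:,0]*np.sin(th)+F[:,1]*np.cos(th)
for t,f,r in zip(np.degrees(th),ft,fr): print(round(t),round(f,1),round(r,1),end=" | ")
A=np.c_[D[:,10],np.cos(th),np.sin(th)]
def rep(A,y,n):
    s=least_squares(lambda p:A@p-y,np.zeros(A.shape[1]),loss="soft_l1",f_scale=1.)
    k=s.x; cov=np.linalg.inv(A.T@A)*np.var(A@k-y)
    # resisting f = drag + L sin(h), load angle h=th+phi from top ; rising when sin(h)<0 for +dir => f_t(+)= drag - L sin(th+phi)
    L=np.hypot(k[1],k[2]); phi=np.arctan2(-k[1],-k[2])
    print("\n",n,"coef",np.round(k,2),"L",round(L,2),"rms",np.std(A@k-y).round(2),"phase sd",np.sqrt(cov[1,1])/L,"theta_target deg",np.degrees(np.pi-phi)%360)
rep(A,ft,"plain"); rep(np.c_[A,np.abs(fr)*D[:,10]],ft,"with |fr|")
E
cat > data.txt <<'E'
0.563 -0.0576 0.3509 0.671 0.741 -0.001 -0.001 -1.3 0.9 3.3 1
0.5544 -0.0583 0.3423 0.671 0.741 -0.001 -0.002 -1.9 0.6 5.6 1
0.5483 -0.0587 0.3321 0.671 0.741 -0.001 -0.002 -4.7 1.8 4.1 1
0.5451 -0.059 0.3207 0.671 0.741 -0.001 -0.001 -4.7 1.7 4.5 1
0.5449 -0.059 0.3089 0.671 0.741 -0.001 -0.001 -4.3 2.6 4.0 1
0.5478 -0.0587 0.2976 0.671 0.741 -0.001 -0.001 -4.9 2.3 3.5 1
0.5534 -0.0583 0.2876 0.671 0.741 -0.001 -0.001 -6.0 2.2 4.0 1
0.5613 -0.0577 0.2793 0.671 0.741 -0.001 -0.001 -6.6 2.1 6.3 1
0.571 -0.0569 0.2734 0.671 0.741 -0.001 -0.001 -7.6 1.3 7.9 1
0.5815 -0.0562 0.2702 0.671 0.741 -0.002 -0.002 -9.9 1.4 9.6 1
0.5919 -0.0554 0.2693 0.672 0.741 -0.003 -0.004 -13.8 1.1 10.9 1
0.6016 -0.0547 0.2704 0.672 0.741 -0.006 -0.006 -15.7 0.0 6.0 1
0.6107 -0.0539 0.2734 0.672 0.74 -0.008 -0.008 -14.6 -0.9 -2.9 1
0.6197 -0.053 0.2789 0.672 0.74 -0.008 -0.007 -9.5 -1.9 -13.6 1
0.6282 -0.0522 0.2893 0.672 0.741 -0.006 -0.004 -3.6 -3.8 -17.4 1
0.6337 -0.0517 0.3062 0.672 0.741 -0.002 -0.001 -4.1 -2.8 -14.3 1
0.6341 -0.0517 0.3183 0.672 0.741 -0.002 0 -3.8 -3.7 -13.2 1
0.6316 -0.0519 0.33 0.672 0.741 -0.001 0 -3.3 -4.1 -15 1
0.6261 -0.0523 0.3404 0.672 0.741 -0.001 0 -4.5 -3 -15.3 1
0.6181 -0.0529 0.3491 0.672 0.741 -0.001 0 -1.6 -5 -16.8 1
0.6084 -0.0537 0.3553 0.671 0.741 0 0.001 -0.7 -5.1 -18.6 1
0.5978 -0.0545 0.3589 0.671 0.741 0.001 0.001 1.8 -5.6 -20.4 1
0.5871 -0.0553 0.3598 0.671 0.741 0.002 0.003 4.9 -4.8 -21.2 1
0.5772 -0.056 0.3587 0.671 0.742 0.004 0.005 6.1 -4.2 -18.1 1
0.5681 -0.0568 0.3559 0.671 0.742 0.006 0.007 7.1 -2.4 -8.5 1
0.5568 -0.058 0.347 0.671 0.742 0.003 0.002 -0.9 -0.5 4.1 1
E
python3 fit.py
```

```text
circle d [ 1.96727828e-03 -4.17692663e-04  9.86912724e-05] res mm [-0.1 -0.1 -0.1 -0.2 -0.   0.   0.   0.1  0.1  0.1  0.2  0.2 -0.1 -0.1
 -0.2 -0.1 -0.2  0.1  0.  -0.   0.1  0.2  0.1  0.1  0.  -0.1]
36 1.0 3.4 | 52 3.3 4.9 | 67 2.0 5.8 | 82 3.8 5.1 | 97 4.5 3.5 | 112 5.0 3.0 | 127 6.7 2.3 | 141 8.9 -0.9 | 156 10.1 -4.1 | 169 11.4 -7.6 | -178 13.3 -11.3 | -167 13.9 -9.3 | -156 14.5 -3.3 | -142 15.9 4.9 | -124 16.6 6.6 | -101 14.9 -1.6 | -85 12.8 -5.2 | -70 12.9 -8.5 | -55 9.8 -12.6 | -40 9.3 -14.2 | -26 7.1 -17.2 | -12 5.5 -19.7 | 1 4.1 -21.3 | 13 1.6 -18.9 | 24 2.9 -10.5 | 44 2.2 3.6 | 
 plain coef [ 8.7  -4.34 -5.3 ] L 6.86 rms 0.67 phase sd 0.026159838584902687 theta_target deg 140.67675323983352

 with |fr| coef [ 8.93 -4.21 -5.38 -0.03] L 6.83 rms 0.66 phase sd 0.031996008202697754 theta_target deg 141.93009738397595
```

step_arm --travel '[[0,-0.007,0.01],[0,-0.014,0.02],[0,-0.02,0.03],[0,-0.026,0.04],[0,-0.031,0.051]]' --rot '[[0,0,0],[0,0,0],[0,0,0],[0,0,0],[0,0,0]]'

```text
time: 16.37
ee_pos: [0.5483, -0.0587, 0.332]
ee_rot: [0.671, 0.741, -0.001, -0.002]
contact_force: [-3.7, -0.6, 4.3]
gripper_width: 0.0183
grasp_force: 61.5
```

step_arm --travel '[[0,-0.004,0.01],[0,-0.008,0.022],[0,-0.012,0.033],[0,-0.014,0.044],[0,-0.017,0.056]]' --rot '[[0,0,0],[0,0,0],[0,0,0],[0,0,0],[0,0,0]]'

```text
time: 16.78
ee_pos: [0.5451, -0.059, 0.3207]
ee_rot: [0.671, 0.741, -0.001, -0.002]
contact_force: [-5.6, 0.1, 3.8]
gripper_width: 0.0181
grasp_force: 61.5
```

step_arm --travel '[[0,-0.001,0.012],[0,-0.002,0.023],[0,-0.002,0.035],[0,-0.002,0.047],[0,-0.001,0.059]]' --rot '[[0,0,0],[0,0,0],[0,0,0],[0,0,0],[0,0,0]]'

```text
time: 17.2
ee_pos: [0.545, -0.059, 0.3088]
ee_rot: [0.671, 0.741, -0.001, -0.001]
contact_force: [-4.6, -0.5, 3.9]
gripper_width: 0.0181
grasp_force: 61.5
```

step_arm --travel '[[0,0.001,0.011],[0,0.004,0.023],[0,0.006,0.034],[0,0.01,0.046],[0,0.014,0.057]]' --rot '[[0,0,0],[0,0,0],[0,0,0],[0,0,0],[0,0,0]]'

```text
time: 17.62
ee_pos: [0.5478, -0.0587, 0.2975]
ee_rot: [0.671, 0.741, -0.001, -0.001]
contact_force: [-5.1, 0.6, 4.5]
gripper_width: 0.0181
grasp_force: 61.5
```

step_arm --travel '[[0,0.004,0.011],[0,0.009,0.021],[0,0.015,0.032],[0,0.021,0.042],[0,0.028,0.051]]' --rot '[[0,0,0],[0,0,0],[0,0,0],[0,0,0],[0,0,0]]'

```text
time: 18.03
ee_pos: [0.5535, -0.0583, 0.2875]
ee_rot: [0.671, 0.741, -0.001, -0.001]
contact_force: [-6.4, 0.1, 4.8]
gripper_width: 0.0181
grasp_force: 61.6
```

step_arm --travel '[[0,0.007,0.01],[0,0.014,0.019],[0,0.023,0.027],[0,0.031,0.035],[0,0.04,0.043]]' --rot '[[0,0,0],[0,0,0],[0,0,0],[0,0,0],[0,0,0]]'

```text
time: 18.45
ee_pos: [0.5614, -0.0576, 0.2792]
ee_rot: [0.671, 0.741, -0.001, -0.001]
contact_force: [-6.2, 0.4, 7.1]
gripper_width: 0.0185
grasp_force: 61.7
```

step_arm --travel '[[0,0.006,0.005],[0,0.012,0.01],[0,0.012,0.01],[0,0.012,0.01],[0,0.012,0.01],[0,0.012,0.01]]' --rot '[[0,0,0],[0,0,0],[0,0,0],[0,0,0],[0,0,0],[0,0,0]]'

```text
time: 18.95
ee_pos: [0.564, -0.0574, 0.2772]
ee_rot: [0.671, 0.741, -0.0, -0.001]
contact_force: [-4.7, 0.3, 4.0]
gripper_width: 0.0181
grasp_force: 61.6
```

```bash
cat >> data.txt <<'E'
0.5483 -0.0587 0.332 0.671 0.741 -0.001 -0.002 -3.7 -0.6 4.3 1
0.5451 -0.059 0.3207 0.671 0.741 -0.001 -0.002 -5.6 0.1 3.8 1
0.545 -0.059 0.3088 0.671 0.741 -0.001 -0.001 -4.6 -0.5 3.9 1
0.5478 -0.0587 0.2975 0.671 0.741 -0.001 -0.001 -5.1 0.6 4.5 1
0.5535 -0.0583 0.2875 0.671 0.741 -0.001 -0.001 -6.4 0.1 4.8 1
0.5614 -0.0576 0.2792 0.671 0.741 -0.001 -0.001 -6.2 0.4 7.1 1
E
cat >> fit.py <<'E'
st=bot.sense(); g=st["ee_pos"]+.155*Ro.from_quat(st["ee_rot"]).as_matrix()[:,2]
print("now",np.degrees(np.arctan2(g@ax-a0,g[2]-z0)),st["contact_force"],st["time"])
E
python3 fit.py; python3 -c "
from gen import *
gen(145.5,-1.5,1,8)"
```

```text
circle d [ 1.96314710e-03 -4.26453421e-04  9.89003947e-05] res mm [-0.1 -0.1 -0.  -0.2 -0.   0.   0.   0.1  0.   0.1  0.2  0.2 -0.1 -0.1
 -0.2 -0.1 -0.2  0.1  0.  -0.   0.1  0.2  0.1  0.1  0.1 -0.1 -0.1  0.
 -0.1  0.   0.   0.1]
36 1.0 3.4 | 52 3.3 4.9 | 67 2.0 5.8 | 82 3.8 5.1 | 97 4.5 3.5 | 112 5.0 3.0 | 127 6.7 2.3 | 141 8.9 -0.9 | 156 10.1 -4.1 | 169 11.4 -7.6 | -178 13.3 -11.3 | -167 13.9 -9.3 | -156 14.5 -3.3 | -142 15.9 4.9 | -124 16.6 6.6 | -101 14.9 -1.6 | -85 12.8 -5.2 | -70 12.9 -8.5 | -55 9.8 -12.6 | -40 9.3 -14.2 | -26 7.1 -17.2 | -12 5.5 -19.7 | 1 4.1 -21.3 | 13 1.6 -18.9 | 24 2.9 -10.5 | 44 2.2 3.6 | 67 2.5 5.1 | 82 3.0 6.0 | 97 4.5 4.1 | 112 6.1 3.0 | 127 7.7 2.2 | 141 9.2 -1.7 | 
 plain coef [ 8.76 -4.39 -5.16] L 6.78 rms 0.62 phase sd 0.023557515319817163 theta_target deg 139.6208069170158

 with |fr| coef [ 9.03 -4.24 -5.26 -0.03] L 6.76 rms 0.61 phase sd 0.02923860566836358 theta_target deg 141.16257837817005
now 145.84243490130157 [-4.738719    0.2634463   3.98323046] 18.95
145.5 [[0,-0.005,-0.003],[0,-0.01,-0.007],[0,-0.014,-0.011],[0,-0.019,-0.014],[0,-0.023,-0.018],[0,-0.027,-0.022],[0,-0.032,-0.026],[0,-0.036,-0.031]]
```

step_arm --travel '[[0,-0.005,-0.003],[0,-0.01,-0.007],[0,-0.014,-0.011],[0,-0.019,-0.014],[0,-0.019,-0.014],[0,-0.019,-0.014],[0,-0.019,-0.014]]' --rot '[[0,0,0],[0,0,0],[0,0,0],[0,0,0],[0,0,0],[0,0,0],[0,0,0]]'

```text
time: 19.53
ee_pos: [0.5605, -0.0577, 0.2799]
ee_rot: [0.671, 0.741, -0.0, -0.0]
contact_force: [2.5, 0.0, -11.1]
gripper_width: 0.0179
grasp_force: 60.3
```

```bash
python3 fit.py | tail -1
```

```text
now 140.39216036921746 [ 2.50967986e+00  4.21556343e-03 -1.10849487e+01] 19.5333
```

step_arm --travel '[[0,0.002,0.002],[0,0.002,0.002],[0,0.002,0.002],[0,0.002,0.002],[0,0.002,0.002],[0,0.002,0.002],[0,0.002,0.002],[0,0.002,0.002],[0,0.002,0.002],[0,0.002,0.002],[0,0.002,0.002],[0,0.002,0.002]]' --rot '[[0,0,0],[0,0,0],[0,0,0],[0,0,0],[0,0,0],[0,0,0],[0,0,0],[0,0,0],[0,0,0],[0,0,0],[0,0,0],[0,0,0]]'

```text
time: 20.53
ee_pos: [0.5607, -0.0577, 0.2799]
ee_rot: [0.671, 0.741, -0.0, -0.001]
contact_force: [-2.3, 0.7, -8.7]
gripper_width: 0.0183
grasp_force: 60.5
```

```bash
python3 fit.py | tail -1; python3 -c "
from h import *
s=bot.snapshot('scene'); cv2.imwrite('pics/end.png',cv2.resize(cv2.cvtColor(s['pixels'],cv2.COLOR_RGB2BGR)[90:300,230:450],None,fx=2.7,fy=2.7))"
```

```text
now 140.4567169491676 [-2.31079364  0.70358818 -8.71173675] 20.5333
```

View pics/end.png

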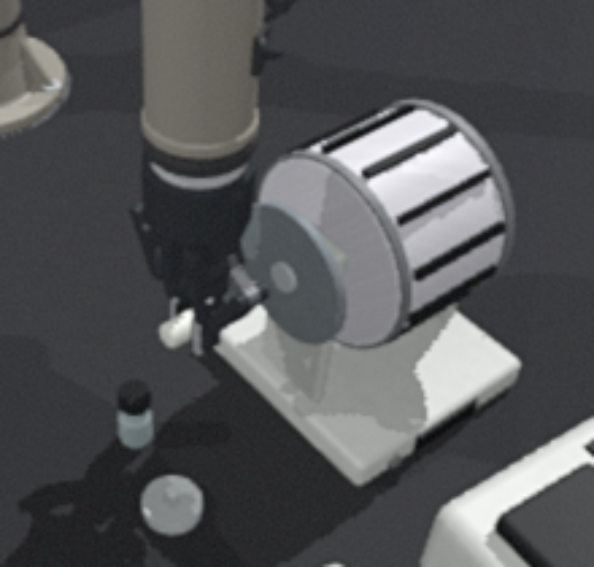

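The picture shows the handle still gripped at about px (178,328) in the crop. The vial and counterweight haven't moved, and the drum is still at 140.4°. Handing in.

```bash
python3 -c "
from h import *
print(bot.job_done())"
```

```text
the job is handed in; nothing more can be done
None
```

I wound the drum through more than one full turn (about 383°), found the heavy side from the handle forces, and brought it to the bottom with the handle at 140.4° (fit puts it at 140–141°, ±1.5°). The job is handed in with the handle held still, and the vial and counterweight look undisturbed; no result came back.

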